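# Fetch the packing paddle from the sliding-hatch chest

## Task

Slide the hatch of the long wooden chest fully open, to its stop, and then take out the wooden packing paddle lying inside; it is longer than the opening, so tilt its handle end up and draw it out slantwise. Finish while holding the paddle still in the gripper, all of it at least 10 cm above the chest's lid and clear of the things around it, with the hatch left fully open. Do not knock or shift the small jars, lids or bowl.

Things in the scene. Friction and masses are not known exactly. Their poses are not given: they have to be found in the camera images.
- chest: fixed wooden chest, 354 long (its x, -182 to +172) x 184 wide (its y) x 76 high; origin on the table under it, x along its length towards the hatch end, z up. Inner floor 8 above the table, inner space x -170 to +160, y -82 to +82. A fixed roof board (70 to 76 above the table) covers x -170 to +10
- opening (a point): centre of the chest's opening at its top, 76 above the table, at the chest's x = 85, y = 0: the opening is 150 long (chest x +10 to +160) x 164 wide, edged by the roof board at -x and the 76 high walls on the other sides; the hatch covers it at first
- hatch (a joint): sliding hatch, a 160 x 170 x 6 board on top of the chest (76 to 82 above the table) with a crosswise grip bar; in m: 0 closed (board at chest x +5 to +165), 0.160 fully open at its stop (x -155 to +5); opens towards the chest's -x, starts up to 30 mm open, drags with 2 N, stays where left
- hatch_grip (a point): centre of the hatch's upright grip bar, 14 thick (along the chest's x) x 70 (along its y) x 24 high, from 82 to 106 above the table; this point is 94 above the table, at the chest's x = 30 mm - hatch value, y = 0
- paddle: flat wooden paddle, 250 long, about 90 g, lying on the chest's inner floor roughly along it, handle under the opening, blade under the roof board; origin mid-length on its underside, x towards the handle end, z up. Handle 20 wide x 18 thick, x -37 to +125; blade 46 wide x 10 thick, x -125 to -33; balance point near x = -8
- paddle_tip (a point): middle of the paddle's handle end, 125 from its origin along +x, 9 above its underside
- paddle_tail (a point): middle of the paddle's blade end, 125 from its origin along -x, 5 above its underside
- small_jar_a: small jar of carrots, 76 dia x 100 high; bystander standing beside the chest; origin at the centre of its underside
- small_jar_b: small jar of beetroot, 76 dia x 100 high; bystander standing beside the chest; origin at the centre of its underside
- lid_stack: stack of brass jar lids, 84 dia x 31 high; bystander beside the chest; origin at the centre of its underside
- small_jar_c: small jar of tomatoes, 76 dia x 100 high; bystander; origin at the centre of its underside
- bowl: white bowl, 120 dia x 50 high; bystander; origin at the centre of its underside

How it is judged:
On the way, in this order (a step that is already met when the one before it is completed fails the run):
1. the hatch is slid open to its stop (value of joint hatch above 0.153 m), for 0.2 s.
2. the paddle is wholly out and above the chest, held in the fingers (height (world z) of each of paddle_tip, paddle_tail above 0.165 m and contact force between paddle and the fingers above 1 N), for 0.2 s.
At the end, for the whole second after the job is handed in: the paddle is gripped between the fingers and at rest (under 30 mm/s), both its ends more than 165 mm above the table (chest lid at 76 to 82 mm), touching neither chest, hatch nor bystanders; the hatch is open by more than 150 of its 160 mm (all of step 2 and value of joint hatch above 0.15 m and contact force between paddle and chest below 0.05 N and linear speed of paddle below 0.03 m/s and contact force between paddle and small_jar_a below 0.05 N and contact force between paddle and small_jar_b below 0.05 N and contact force between paddle and lid_stack below 0.05 N and contact force between paddle and small_jar_c below 0.05 N and contact force between paddle and bowl below 0.05 N); the arm keeps its last pose, push and grip.
It fails at once if a jar, the lid stack or the bowl is shifted more than 20 mm or tipped (distance of any of small_jar_a, small_jar_b, lid_stack, small_jar_c, bowl from where it was at the start of the episode above 0.02 m or angle between any of small_jar_a, small_jar_b, lid_stack, small_jar_c, bowl's own z axis and vertical above 0.35 rad).
It also fails if it takes over 51 s, if anything falls off the work surface, if the arm or the gripper's body presses on something with over 40 N, if the wrist force passes 120 N, or if a joint passes its speed limit or range.

## Robot

A 6-joint arm with a two-finger parallel gripper is mounted at the origin on the work surface. World frame = base frame: x ahead of the robot, y to its left, z up, the work surface at z = 0. Lengths are in m, angles in rad, forces in N, time in s.
With the tool pointing down it reaches from about 0.35 to 0.975 m from the base axis. Payload 4.9 kg.
Tool frame: the origin (TCP) lies between the finger pads; the fingertips stand 25 mm ahead of it and the grasp point (between the pads) lies 6 mm ahead of it (manip.tcp_to_tips is the z of the fingertips in the tool frame, in m); z points along the fingers, y is the line along which they close (so a half turn about z gives the same grasp; the last joint's range is limited). The gripper opens to 85 mm and grips with 20 to 120 N. Pads are 22 mm wide; open, the fingers measure 114 mm over their backs; the gripper's body (76 mm by 85 mm) begins 54 mm behind the grasp point. The pads swing forward as they close: fully open they stand 13 mm farther back than shut.
Start: joints at [-0.119, 0.053, 1.613, -0, 1.476, -0.119], TCP at [0.625, 0, 0.256] pointing down, gripper open.
Joint ranges: [-3.01, 3.01], [-1.01, 2.22], [0.06, 2.58], [-1.02, 4.17], [0.09, 2.62], [-3.14, 3.14]. Speed limits (rad/s): [2.57, 2.57, 3.14, 3.14, 3.14, 3.14].

## Interface

Orientations are given as a unit quaternion [w, x, y, z].
In Python, from plant import manip gives the robot as it stands. The module is installed in compiled form; this text tells all that it offers.
- The arm moves only by the tool arm_command, never from a script. Its argument "moves" is a list of rows, each a list of 3 entries, a list of its own where there are three numbers: the opening, from -1 (shut) to 1 (fully open), then the shift along the tool's x, y, z in units of 0.15 m (1.0 is 0.15 m), then the turn about the tool's z in units of 2 pi rad (1.0 is 2 pi rad). A call has 1 to 20 rows; each row is the pose to reach, as a shift and turn from the pose commanded when the call began, along the tool's axes at that moment, turning the shorter way round; what a row does not reach only later rows make up. A row lasts 1/12 s, in which the tool goes at most 41.7 mm and 7.16 degrees, less where a joint would pass 70% of its speed; a pose out of reach is approached as far as the arm can. A call with a number of a shift or a turn outside -1 to 1 is refused whole. A call with a gripper value outside its range is refused whole. The fingers move at their own pace and stop on an object; the grip force is fixed at half the most. Time passes only in rows, so rows that repeat a pose let the fingers close. It gives the time, the measured TCP pose, the force, the opening and the grip force at its end, in the units of the state.
- manip.state(): the state, without advancing time (a new reading comes with each control period).
- manip.grab_frame(name): name is "scene" or "side" or "wrist"; returns a dict with "frame" (400x640x3 uint8, red, green, blue), "fx", "fy", "cx", "cy" (pixels), "R" (3x3) and "t" (3): a world point X has camera coordinates R X + t. Camera axes: x right, y down, z forward; pixel columns grow to the right and rows downward; lengths in m; the calibration is good to about 2 mm. A picture is of the moment at which its call begins. There is no depth.
- manip.job_done(): hands the job in; it is judged then, once.
Trained networks look in a picture, given as the dict that the camera call returned (one of the last four; its "shot" number tells which), for a name from the list of things; names that differ only in an ending like _2 or _b are one class to them, and where a whole thing is asked for, a point or a joint stands for the part that bears it (a point fixed in the world has none). Each returns a list of dicts, best first, with "confidence" (0 to 1); they miss things now and then, are a little off and sometimes report something else, mostly with a low value. They report only what shows in the picture. A call takes as long as a camera call.
- manip.search_frame(picture, target): "extent" ([left, top, right, bottom] in pixels, round what is visible of it).
The state is a dict: "time": time; "joint_pos": joint angles; "joint_vel": joint speeds; "joint_efforts": joint torques, N m; "tool_pos": TCP position; "tool_rot": TCP orientation; "contact_force": force on the tool from outside, world axes, zero at the start; "ft_torque": the same for the moment, N m; "gripper_width": opening from 0.0 (shut) to 1.0 (fully open); "grasp_force": force on a finger pad.
Only numpy, scipy, OpenCV 4.12 (cv2) and the standard library are available. Lean on these libraries where they do the work, as an engineer would, in place of code of your own. Each camera call takes 0.05 s, during which the arm holds its last target. There are 200 camera calls.

## Working session

There is one attempt and no reset: what is moved stays moved. The work goes in short steps, Python scripts to look and compute and a tool call to move; the robot and the scene stay as the last step left them, time stands still between calls to the robot, and variables do not carry over. Pictures are saved under pics/ and viewed, at most 10 in all, crops included, and the job is handed in when it is done.

Besides the shell and the picture viewer there is one more tool, called after "Emit:" as name([rows], argument=value, ...), one row to a line, values as JSON. arm_command: Moves the arm, as the interface text tells. Shifts and turns lie within -1 to 1; 1 stands for 0.15 m of shift or 2 pi rad of turn. Its arguments: {"type":"object","properties":{"moves":{"type":"array"}},"required":["moves"]}

```bash
mkdir -p pics; cat > h.py <<'E'
import numpy as np, cv2
from plant import manip
def ray(p,u,v):
    R=np.array(p["R"]);t=np.array(p["t"])
    d=R.T@np.array([(u-p["cx"])/p["fx"],(v-p["cy"])/p["fy"],1]);return -R.T@t,d
def atz(p,u,v,z):
    o,d=ray(p,u,v);return o+d*(z-o[2])/d[2]
def proj(p,X):
    c=np.array(p["R"])@np.array(X)+np.array(p["t"]);return np.array([c[0]/c[2]*p["fx"]+p["cx"],c[1]/c[2]*p["fy"]+p["cy"]])
def save(p,n):cv2.imwrite("pics/"+n,cv2.cvtColor(p["frame"],cv2.COLOR_RGB2BGR))
E
python3 - <<'E'
from h import *
s=manip.state();print(s["tool_pos"],s["tool_rot"],manip.tcp_to_tips)
for n in ["scene","side"]:
    p=manip.grab_frame(n);save(p,n+"0.png");print(n,p["fx"],p["fy"],p["cx"],p["cy"],np.round(p["R"],4).tolist(),np.round(p["t"],4).tolist())
    for k in ["chest","hatch","hatch_grip","small_jar_a","lid_stack","bowl"]:
        print(k,[(np.round(d["extent"]).tolist(),round(d["confidence"],2)) for d in manip.search_frame(p,k)][:4])
E
```

```text
[6.24427535e-01 4.91221639e-05 2.55047395e-01] [-8.09020126e-04  7.07097018e-01  7.07115785e-01 -6.46684445e-04] 0.025
scene 502.261629198623 502.261629198623 316.5315814286731 200.90785949967216 [[-0.5087, 0.8608, -0.0141], [0.6637, 0.3816, -0.6433], [-0.5484, -0.3366, -0.7655]] [0.392, -0.2646, 1.6228]
chest [([275.0, 183.0, 435.0, 319.0], 0.93)]
hatch [([330.0, 212.0, 431.0, 293.0], 0.9)]
hatch_grip [([334.0, 218.0, 429.0, 295.0], 0.78)]
small_jar_a [([184.0, 160.0, 216.0, 199.0], 0.92), ([322.0, 283.0, 358.0, 332.0], 0.85), ([374.0, 188.0, 405.0, 225.0], 0.68)]
lid_stack [([414.0, 219.0, 450.0, 253.0], 0.81), ([276.0, 182.0, 437.0, 318.0], 0.71)]
bowl [([238.0, 128.0, 275.0, 156.0], 0.88)]
side 369.8766330342937 369.8766330342937 320.55023004772073 195.63215010997283 [[-0.9773, -0.2105, 0.022], [-0.1208, 0.4695, -0.8746], [0.1738, -0.8575, -0.4843]] [0.5033, 0.1946, 0.8846]
chest []
hatch [([223.0, 212.0, 321.0, 263.0], 0.95), ([216.0, 184.0, 345.0, 301.0], 0.5)]
hatch_grip []
small_jar_a [([331.0, 219.0, 360.0, 264.0], 0.97), ([202.0, 206.0, 237.0, 255.0], 0.77), ([315.0, 142.0, 335.0, 171.0], 0.69)]
lid_stack [([312.0, 273.0, 350.0, 304.0], 0.56), ([228.0, 210.0, 320.0, 265.0], 0.18)]
bowl [([363.0, 163.0, 394.0, 185.0], 0.83)]
```

```bash
python3 -c "
import cv2,numpy as np
a=cv2.imread('pics/scene0.png');b=cv2.imread('pics/side0.png')
print(a.shape)"
```

```text
(400, 640, 3)
```

View pics/scene0.png

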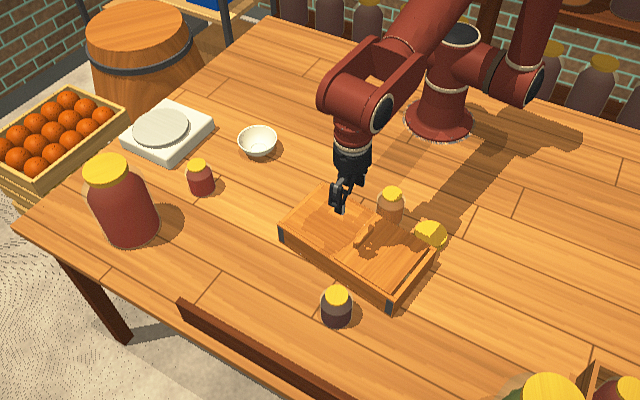

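View pics/side0.png

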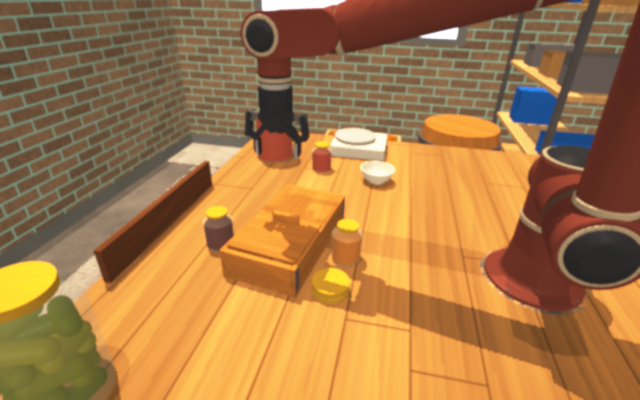

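The scene view shows the chest (275–437, 183–318) with the hatch at its lower-right end and jars and lids around it. I'll enlarge both views to pick the corners.

```bash
python3 - <<'E'
import cv2
a=cv2.imread('pics/scene0.png')[180:325,270:460];b=cv2.imread('pics/side0.png')[170:320,190:370]
cv2.imwrite('pics/c1.png',cv2.resize(a,None,fx=4,fy=4,interpolation=2));cv2.imwrite('pics/c2.png',cv2.resize(b,None,fx=4,fy=4,interpolation=2))
E
```

```text
(no output)
```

View pics/c1.png

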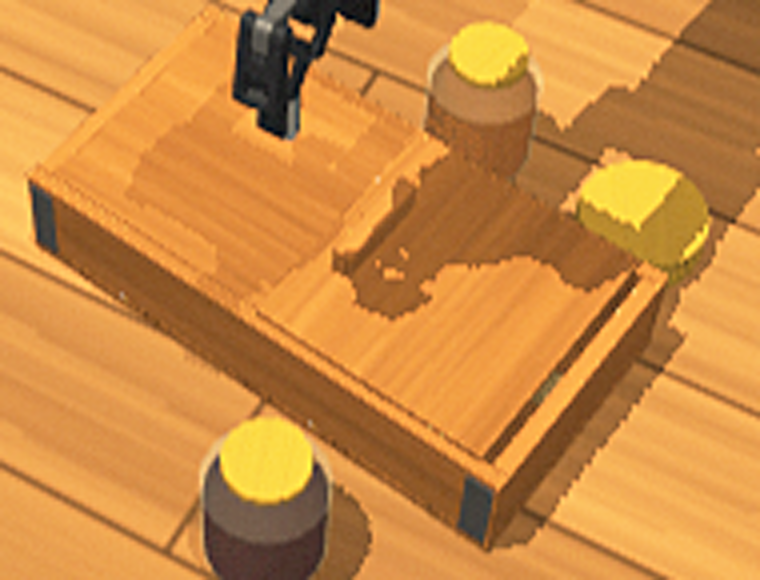

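View pics/c2.png

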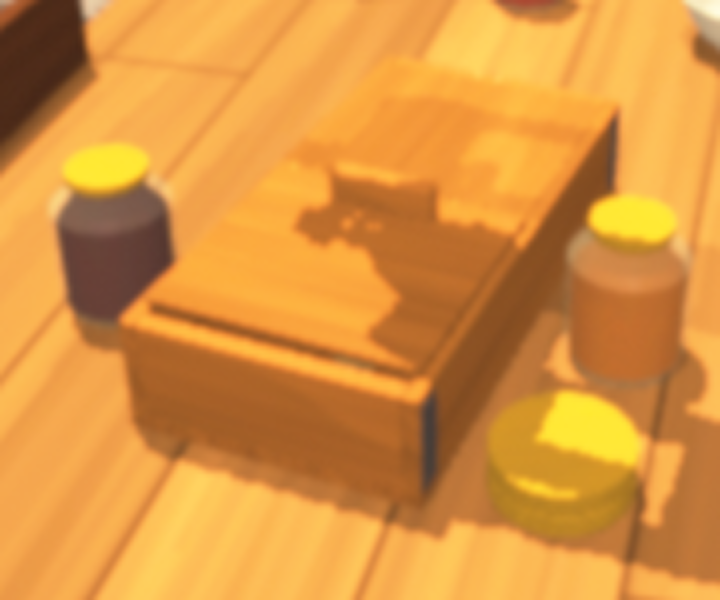

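The crops show the chest's corners clearly, the hatch's far edge with a small gap to the end wall, and the grip bar at about (340–415, 185–270) in crop 1. I'll fit the chest pose from these, and the jars from their base boxes.

```bash
cat > fit.py <<'E'
from h import *
from scipy.optimize import least_squares
P={n:manip.grab_frame(n) for n in ["scene","side"]}
o1=lambda u,v:np.array([u/4+270-.375,v/4+180-.375]); o2=lambda u,v:np.array([u/4+190-.375,v/4+170-.375])
H=None
obs=[("scene",(-182,-92,76),o1(32,178),0),("scene",(172,-92,76),o1(498,485),0),("scene",(172,92,76),o1(668,270),0),("scene",(-182,92,76),o1(215,12),0),("scene",(-182,-92,0),o1(38,243),0),("scene",(172,-92,0),o1(490,547),0),
("side",(172,92,76),o2(430,378),0),("side",(172,92,0),o2(425,500),0),("side",(172,-92,76),o2(125,315),0),("side",(172,-92,0),o2(140,430),0),("side",(-182,92,76),o2(618,105),0),("side",(-182,-92,76),o2(390,60),0),
("scene",(165,-85,82),o1(487,455),1),("scene",(165,85,82),o1(637,270),1),("scene",(5,-85,82),o1(255,310),1),("side",(165,-85,82),o2(150,303),1),("side",(165,85,82),o2(418,375),1)]
def W(q,X,h):
    c,s=np.cos(q[2]),np.sin(q[2]);x=X[0]/1e3-(q[3] if h else 0);y=X[1]/1e3
    return [q[0]+c*x-s*y,q[1]+s*x+c*y,X[2]/1e3]
f=lambda q:np.concatenate([proj(P[n],W(q,X,h))-o for n,X,o,h in obs])
best=min((least_squares(f,[.6,0,a,.01],loss='soft_l1') for a in np.arange(0,6.2,.7)),key=lambda r:r.cost)
print(np.round(best.x,4),best.cost);print(np.round(f(best.x).reshape(-1,2),1).tolist())
q=best.x;print("grip",W(q,(30,0,94),1),"opening",W(q,(85,0,76),0))
boxes={"scene":[[184,160,216,199],[322,283,358,332],[374,188,405,225]],"side":[[331,219,360,264],[202,206,237,255],[315,142,335,171]]}
R=lambda a:(np.array([[np.cos(q[2]),np.sin(q[2])],[-np.sin(q[2]),np.cos(q[2])]])@(np.array(a)[:2]-q[:2])*1000).round()
def box(n,x,y,r,h):
    a=np.linspace(0,6.283,40);Q=np.array([proj(P[n],[x+r*np.cos(t),y+r*np.sin(t),z]) for t in a for z in (0,h)]);return np.r_[Q.min(0),Q.max(0)]
for nm,n,b,r,h in [("jar1","scene",boxes["scene"][0],.038,.1),("jar2","scene",boxes["scene"][1],.038,.1),("jar3","scene",boxes["scene"][2],.038,.1),("jar1","side",boxes["side"][2],.038,.1),("jar2","side",boxes["side"][1],.038,.1),("jar3","side",boxes["side"][0],.038,.1),("lid","scene",[414,219,450,253],.042,.031),("lid","side",[312,273,350,304],.042,.031),("bowl","scene",[238,128,275,156],.06,.05)]:
    g=atz(P[n],(b[0]+b[2])/2,(b[1]+b[3])/2,h/2)[:2]
    s=least_squares(lambda v:box(n,v[0],v[1],r,h)-b,g).x
    print(nm,n,s.round(3),"chest frame",R(s))
E
python3 fit.py
```

```text
[0.5949 0.0112 1.4292 0.0079] 20.621866255629637
[[-1.5, -1.2], [0.8, -0.2], [0.2, -0.0], [-1.9, -2.4], [-0.8, 0.1], [-0.6, 0.3], [-1.5, 6.0], [0.1, 2.5], [-0.8, 1.6], [-1.0, -1.0], [0.9, -1.2], [-0.3, -1.2], [-0.0, 0.1], [1.4, -2.7], [1.1, -0.6], [-0.9, -0.6], [1.3, -0.6]]
grip [np.float64(0.598005309081941), np.float64(0.03305795596896216), 0.094] opening [np.float64(0.6068823304277048), np.float64(0.09535123299887698), 0.076]
jar1 scene [ 0.623 -0.461] chest frame [-464.  -95.]
jar2 scene [0.775 0.064] chest frame [  78. -171.]
jar3 scene [0.45  0.034] chest frame [  2. 146.]
jar1 side [ 0.603 -0.479] chest frame [-484.  -77.]
jar2 side [0.764 0.062] chest frame [  74. -160.]
jar3 side [0.448 0.031] chest frame [ -1. 148.]
lid scene [0.457 0.163] chest frame [131. 158.]
lid side [0.457 0.164] chest frame [131. 158.]
bowl scene [ 0.398 -0.431] chest frame [-466.  133.]
```

Emit:
arm_command([
  [-1, [0.44, -0.145, 0.5], 0.0225],
  [-1, [0.44, -0.145, 0.5], 0.0225],
  [-1, [0.44, -0.145, 0.5], 0.0225],
  [-1, [0.44, -0.145, 0.5], 0.0225],
  [-1, [0.44, -0.145, 0.5], 0.0225],
  [-1, [0.44, -0.145, 0.5], 0.0225],
  [-1, [0.44, -0.145, 0.7], 0.0225],
  [-1, [0.44, -0.145, 0.85], 0.0225],
  [-1, [0.44, -0.145, 0.92], 0.0225],
  [-1, [0.44, -0.145, 0.92], 0.0225],
  [-1, [0.44, -0.145, 0.92], 0.0225],
])

```text
time: 1.72
tool_pos: [0.6041, 0.0653, 0.1194]
tool_rot: [0.0, 0.756, 0.655, 0.0]
contact_force: [1.0, -0.2, 0.1]
gripper_width: -0.004
grasp_force: 0.0
```

Emit:
arm_command([
  [-1, [-0.05, 0, 0.02], 0],
  [-1, [-0.1, 0, 0.02], 0],
  [-1, [-0.15, 0, 0.02], 0],
  [-1, [-0.2, 0, 0.02], 0],
  [-1, [-0.27, 0, 0.02], 0],
  [-1, [-0.34, 0, 0.02], 0],
  [-1, [-0.41, 0, 0.02], 0],
  [-1, [-0.48, 0, 0.02], 0],
  [-1, [-0.55, 0, 0.02], 0],
  [-1, [-0.62, 0, 0.02], 0],
  [-1, [-0.69, 0, 0.02], 0],
  [-1, [-0.76, 0, 0.02], 0],
  [-1, [-0.83, 0, 0.02], 0],
  [-1, [-0.9, 0, 0.02], 0],
  [-1, [-0.95, 0, 0.02], 0],
  [-1, [-1, 0, 0.02], 0],
  [-1, [-1, 0, 0.02], 0],
])

```text
time: 3.13
tool_pos: [0.5817, -0.0841, 0.115]
tool_rot: [0.0, 0.756, 0.655, -0.001]
contact_force: [-0.8, -0.2, 0.6]
gripper_width: 0.001
grasp_force: 0.0
```

Emit:
arm_command([
  [-1, [-0.03, 0, 0], 0],
  [-1, [-0.06, 0, 0], 0],
  [-1, [-0.08, 0, 0], 0],
  [-1, [-0.1, 0, 0], 0],
  [-1, [-0.1, 0, 0], 0],
])

```text
time: 3.55
tool_pos: [0.5798, -0.0978, 0.1151]
tool_rot: [0.0, 0.755, 0.655, -0.0]
contact_force: [0.7, 0.3, 0.3]
gripper_width: -0.002
grasp_force: 0.1
```

```bash
python3 - <<'E'
from h import *
s=manip.state();print(s["contact_force"])
q=[0.5949,0.0112,1.4292]
d=np.array(s["tool_pos"][:2])-q[:2];c,n=np.cos(q[2]),np.sin(q[2]);print("chest",c*d[0]+n*d[1],-n*d[0]+c*d[1])
E
```

```text
[0.69031236 0.32203364 0.32494293]
chest -0.11005131614456261 -0.0004310682715833059
```

Emit:
arm_command([
  [-1, [-0.02, 0, 0], 0],
  [-1, [-0.03, 0, 0], 0],
  [-1, [-0.04, 0, 0], 0],
  [-1, [-0.04, 0, 0], 0],
])

```text
time: 3.88
tool_pos: [0.5795, -0.0995, 0.1152]
tool_rot: [-0.003, 0.755, 0.655, 0.003]
contact_force: [2.0, 14.2, 1.0]
gripper_width: 0.0
grasp_force: 7.2
```

```bash
python3 - <<'E'
from h import *
p=manip.grab_frame("scene");cv2.imwrite("pics/s2.png",cv2.resize(cv2.cvtColor(p["frame"],cv2.COLOR_RGB2BGR)[180:325,270:460],None,fx=4,fy=4,interpolation=2))
E
```

```text
(no output)
```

View pics/s2.png

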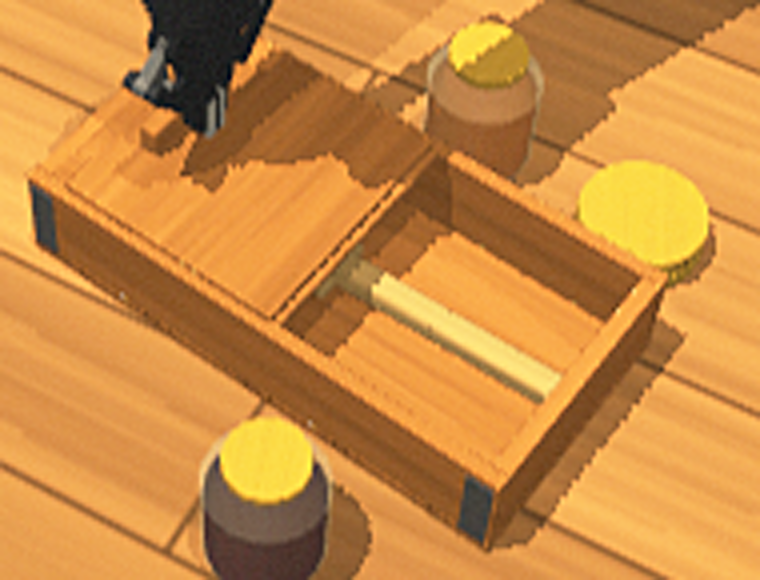

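The hatch is at its stop: the force jumped to 14 N and its edge sits at the roof edge. The paddle handle lies from crop (372,280) to about (550,392). I'll move over it for a wrist look.

Emit:
arm_command([
  [-1, [0.06, 0, 0], 0],
  [-1, [0.06, 0, -0.2], 0],
  [-1, [0.06, 0, -0.5], 0],
  [0.2, [0.3, 0, -0.7], 0],
  [0.2, [0.5, 0, -0.7], 0],
  [0.2, [0.75, 0, -0.7], 0],
  [0.2, [1, 0, -0.7], 0],
  [0.2, [1, 0, -0.7], 0],
  [0.2, [1, 0, -0.7], 0],
])

```text
time: 4.68
tool_pos: [0.6005, 0.0466, 0.2206]
tool_rot: [0.001, 0.754, 0.657, -0.0]
contact_force: [0.8, -0.1, -0.0]
gripper_width: 0.6
grasp_force: 0.0
```

Emit:
arm_command([
  [0.2, [0.2, 0, 0], 0],
  [0.2, [0.3, 0, 0], 0],
  [0.2, [0.3, 0, 0], 0],
  [0.2, [0.3, 0, 0], 0],
])

```text
time: 5.02
tool_pos: [0.6067, 0.0892, 0.2202]
tool_rot: [0.0, 0.755, 0.656, -0.0]
contact_force: [-0.2, -0.5, 1.1]
gripper_width: 0.599
grasp_force: 0.0
```

```bash
python3 - <<'E'
from h import *
p=manip.grab_frame("wrist");save(p,"w1.png")
print(np.round(p["R"],4).tolist(),np.round(p["t"],4).tolist(),p["fx"],p["fy"],p["cx"],p["cy"],manip.state()["tool_pos"])
import pickle;pickle.dump(p,open("w1.pkl","wb"))
E
```

```text
[[0.9901, -0.1401, -0.0004], [-0.1342, -0.9493, 0.2844], [-0.0402, -0.2815, -0.9587]] [-0.5873, 0.1392, 0.3942] 334.6598743256977 334.6598743256977 317.3904004987106 194.85232774087606 [0.60662194 0.08880751 0.22016599]
```

View pics/w1.png

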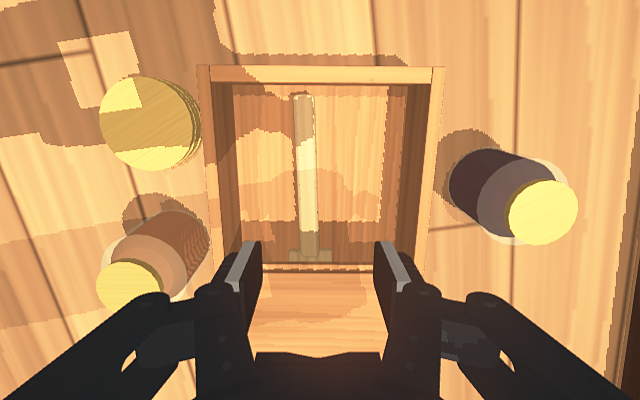

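The wrist view shows the opening (from 232,84 to 408,265) and the handle from its tip (303,96) down to (308,248), where the blade begins.

```bash
python3 - <<'E'
from h import *
import pickle;p=pickle.load(open("w1.pkl","rb"));q=[0.5949,0.0112,1.4292]
c,n=np.cos(q[2]),np.sin(q[2])
def C(X):
    d=X[:2]-np.array(q[:2]);return np.round([1e3*(c*d[0]+n*d[1]),1e3*(-n*d[0]+c*d[1])],1)
a=atz(p,303.5,97,.026);b=atz(p,308.5,248,.026)
print("tip",a,C(a),"root",b,C(b),"len",np.linalg.norm(a-b),"yaw",np.arctan2(*(a-b)[1::-1]))
for nm,u,v,z in [("corner -",408,84,.076),("corner +",232,84,.076),("cornout+",199,68,.076),("cornout-",445,68,.076),("hatchedge",300,266,.082)]:print(nm,C(atz(p,u,v,z)))
w=lambda x,y:(q[0]+c*x-n*y,q[1]+n*x+c*y)
s=manip.state()["tool_pos"];th=np.arctan2((a-b)[1],(a-b)[0])
d=(a-b)/np.linalg.norm(a-b);t=a-0.033*d;D=t-s;tx=np.array([c,n]);ty=np.array([n,-c])
print("target",t,"shift units",D[:2]@tx/.15,D[:2]@ty/.15,(s[2]-.036)/.15,"turn",-(th-q[2])/6.2832)
E
```

```text
tip [0.603413   0.16144798 0.026     ] [149.9  12.8] root [0.58600748 0.01446546 0.026     ] [2.  9.3] len 0.14800950148786068 yaw 1.4529263054881276
corner - [159.5 -67.1]
corner + [159.4  63.9]
cornout+ [170.5  87.3]
cornout- [170.7 -93.4]
hatchedge [11.9 15. ]
target [0.59953229 0.12867695 0.026     ] shift units 0.2564660814515895 -0.08430145887930734 1.227773236175959 turn -0.00377614996946263
```

Emit:
arm_command([
  [0.2, [0.256, -0.084, 0.2], -0.004],
  [0.2, [0.256, -0.084, 0.4], -0.004],
  [0.2, [0.256, -0.084, 0.6], -0.004],
  [0.2, [0.256, -0.084, 0.8], -0.004],
  [0.2, [0.256, -0.084, 0.9], -0.004],
  [0.2, [0.256, -0.084, 0.9], -0.004],
])

```text
time: 5.57
tool_pos: [0.5961, 0.1279, 0.08]
tool_rot: [-0.003, 0.747, 0.664, -0.004]
contact_force: [-0.8, -0.6, -0.9]
gripper_width: 0.599
grasp_force: 0.0
```

Emit:
arm_command([
  [0.2, [0, 0, 0.1], 0],
  [0.2, [0, 0, 0.2], 0],
  [0.2, [0, 0, 0.27], 0],
  [0.2, [0, 0, 0.31], 0],
  [0.2, [0, 0, 0.31], 0],
  [-0.3, [0, 0, 0.31], 0],
  [-0.5, [0, 0, 0.31], 0],
  [-1, [0, 0, 0.31], 0],
  [-1, [0, 0, 0.31], 0],
  [-1, [0, 0, 0.31], 0],
  [-1, [0, 0, 0.31], 0],
  [-1, [0, 0, 0.31], 0],
  [-1, [0, 0, 0.31], 0],
])

```text
time: 6.65
tool_pos: [0.6007, 0.1297, 0.0404]
tool_rot: [0.001, 0.747, 0.665, 0.001]
contact_force: [-0.1, -0.2, 6.8]
gripper_width: 0.21
grasp_force: 62.5
```

Emit:
arm_command([
  [-1, [0, 0, -0.06], 0],
  [-1, [0, 0, -0.12], 0],
  [-1, [0, 0, -0.18], 0],
  [-1, [0, 0, -0.24], 0],
  [-1, [0, 0, -0.3], 0],
  [-1, [0, 0, -0.34], 0],
  [-1, [0, 0, -0.37], 0],
  [-1, [0, 0, -0.4], 0],
  [-1, [0, 0, -0.43], 0],
  [-1, [0, 0, -0.46], 0],
  [-1, [0, 0, -0.49], 0],
  [-1, [0, 0, -0.49], 0],
])

```text
time: 7.65
tool_pos: [0.5995, 0.1298, 0.113]
tool_rot: [-0.0, 0.747, 0.665, 0.0]
contact_force: [-1.3, 0.7, -4.7]
gripper_width: 0.214
grasp_force: 59.4
```

```bash
python3 - <<'E'
from h import *
p=manip.grab_frame("scene");a=cv2.cvtColor(p["frame"],cv2.COLOR_RGB2BGR)[180:325,270:460]
p=manip.grab_frame("side");b=cv2.cvtColor(p["frame"],cv2.COLOR_RGB2BGR)[140:285,190:370]
cv2.imwrite("pics/l1.png",np.hstack([cv2.resize(x,(400,300),interpolation=2) for x in (a,b)]))
E
```

```text
(no output)
```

View pics/l1.png

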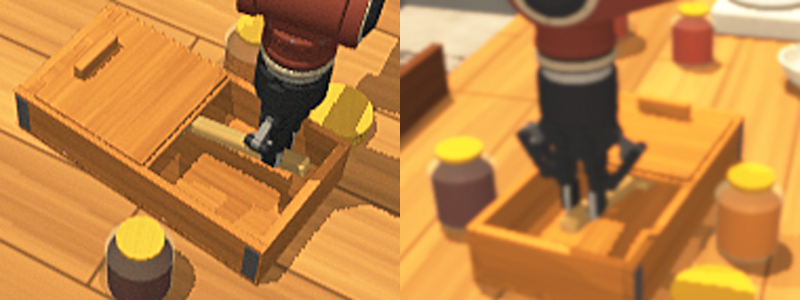

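The paddle is tilted, with its handle end up and its blade under the roof edge. I'll tilt it a little more and draw it out along the slant.

Emit:
arm_command([
  [-1, [0, 0, -0.04], 0],
  [-1, [0, 0, -0.08], 0],
  [-1, [0, 0, -0.12], 0],
  [-1, [0.06, 0, -0.15], 0],
  [-1, [0.12, 0, -0.18], 0],
  [-1, [0.18, 0, -0.21], 0],
  [-1, [0.24, 0, -0.24], 0],
  [-1, [0.3, 0, -0.27], 0],
  [-1, [0.36, 0, -0.3], 0],
  [-1, [0.42, 0, -0.33], 0],
  [-1, [0.48, 0, -0.36], 0],
  [-1, [0.54, 0, -0.39], 0],
  [-1, [0.6, 0, -0.42], 0],
  [-1, [0.66, 0, -0.45], 0],
  [-1, [0.72, 0, -0.48], 0],
  [-1, [0.78, 0, -0.51], 0],
  [-1, [0.84, 0, -0.54], 0],
  [-1, [0.84, 0, -0.54], 0],
])

```text
time: 9.25
tool_pos: [0.6148, 0.2566, 0.1948]
tool_rot: [0.0, 0.747, 0.665, 0.001]
contact_force: [0.0, 0.0, -0.9]
gripper_width: 0.211
grasp_force: 59.1
```

```bash
python3 - <<'E'
from h import *
p=manip.grab_frame("scene");a=cv2.cvtColor(p["frame"],cv2.COLOR_RGB2BGR)[150:325,270:500]
p=manip.grab_frame("side");b=cv2.cvtColor(p["frame"],cv2.COLOR_RGB2BGR)[120:295,160:390]
cv2.imwrite("pics/l2.png",np.hstack([cv2.resize(x,(400,304),interpolation=2) for x in (a,b)]))
E
```

```text
(no output)
```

View pics/l2.png

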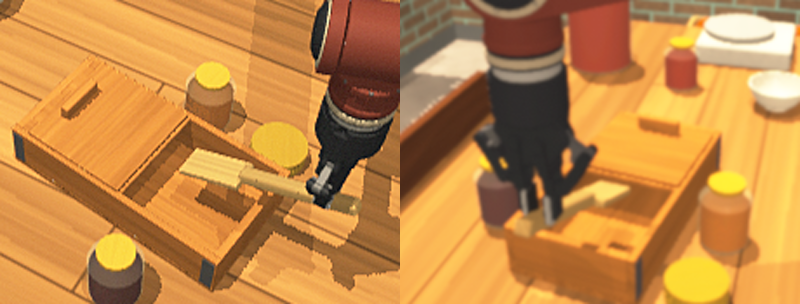

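The paddle is free of the roof, with the whole blade visible in the opening and the force equal to its weight alone. I'll raise it straight up.

Emit:
arm_command([
  [-1, [0, 0, -0.1], 0],
  [-1, [0, 0, -0.2], 0],
  [-1, [0, 0, -0.3], 0],
  [-1, [0, 0, -0.4], 0],
  [-1, [0, 0, -0.5], 0],
  [-1, [0, 0, -0.6], 0],
  [-1, [0, 0, -0.7], 0],
  [-1, [0, 0, -0.8], 0],
  [-1, [0, 0, -0.9], 0],
  [-1, [0, 0, -1], 0],
  [-1, [0, 0, -1], 0],
  [-1, [0, 0, -1], 0],
  [-1, [0, 0, -1], 0],
  [-1, [0, 0, -1], 0],
  [-1, [0, 0, -1], 0],
  [-1, [0, 0, -1], 0],
])

```text
time: 10.68
tool_pos: [0.6139, 0.2546, 0.342]
tool_rot: [-0.0, 0.747, 0.665, -0.001]
contact_force: [-0.6, -0.8, -0.9]
gripper_width: 0.21
grasp_force: 59.1
```

```bash
python3 - <<'E'
from h import *
s=manip.state();print(s["tool_pos"],s["contact_force"],s["grasp_force"])
p=manip.grab_frame("scene");a=cv2.cvtColor(p["frame"],cv2.COLOR_RGB2BGR)[100:325,210:510]
p=manip.grab_frame("side");b=cv2.cvtColor(p["frame"],cv2.COLOR_RGB2BGR)[80:305,130:430]
cv2.imwrite("pics/l3.png",np.hstack([cv2.resize(x,(400,300),interpolation=2) for x in (a,b)]))
E
```

```text
[0.61385089 0.25459609 0.34197436] [-0.64484586 -0.75050627 -0.85647277] 59.11311328411102
```

View pics/l3.png

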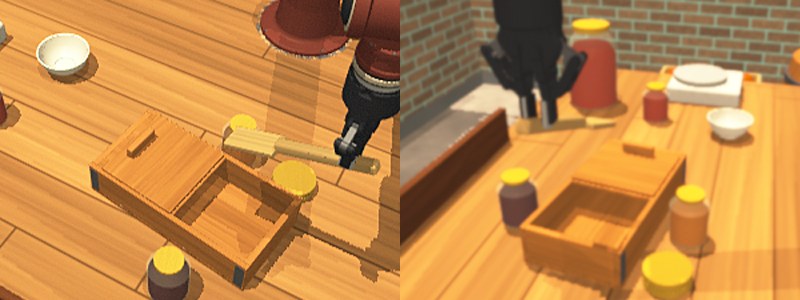

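The paddle is held high above the chest, the hatch is fully open and the things around it have not moved. I'll hand it in.

```bash
python3 -c "
from plant import manip
print(manip.job_done())"
```

```text
the job is handed in; nothing more can be done
None
```

The hatch is slid open to its stop, and the paddle is out and held at rest in the gripper, by my estimate at least 20 cm above the table at both ends; I handed the job in at about 11 s, with no verdict returned.

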